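Switch the mixing-ball sorter to its other bin

ROBOT

A 7-joint arm with a two-finger parallel gripper is mounted at the origin on the work surface. World frame = base frame: x ahead of the robot, y to its left, z up, the work surface at z = 0. Lengths are in mm, angles in rad, forces in N, time in s.
With the tool pointing down it reaches from about 425 to 1025 mm from the base axis. Payload 9.4 kg.
Tool frame: the origin (TCP) lies midway between the tips of the shut fingers; the grasp point (between the pads) lies 19 mm behind it (grasp_offset is the distance from the TCP to the grasp point, in mm); z points along the fingers, x is the direction in which the jaws open and shut, and the axes are right-handed (so a half turn about z gives the same grasp; the last joint's range is limited). The gripper opens to 93 mm and grips with 3 to 60 N. Pads are 15 mm wide; open, the fingers measure 128 mm over their backs; the gripper's body (75 mm by 188 mm) begins 65 mm behind the grasp point.
Start: joints at [-1.319, 0.599, -0.003, 1.599, 0.002, 0.943, -0.08], TCP at [234.113, 686.16, 218.618] pointing down, gripper open.
Joint ranges: [-2.57, 2.57], [-0.35, 1.97], [-1.29, 1.29], [0.11, 2.56], [-1.05, 4.19], [0.11, 1.86], [-2.63, 2.63]. Speed limits (rad/s): [2.22, 2.22, 3.01, 3.01, 3.14, 3.14, 3.14].

INTERFACE

Orientations are given as a rotation vector (axis times angle).
In Python, from workcell import * gives the robot as it stands.
- The arm moves only by the tool drive_tool, never from a script. Its argument "moves" is a list of rows, each an object of numbers: "grip": the closure in counts, from 0 (fully open) to 255 (shut); "x", "y", "z": the shift along the world's x, y, z in mm; "rx", "ry", "rz": the turn, a rotation vector about the world's x, y, z in degrees. In form: [{"grip": .., "x": .., "y": .., "z": .., "rx": .., "ry": .., "rz": ..}, ...]. A call has 1 to 20 rows; each row is the pose to reach, as a shift and turn from the pose commanded when the call began; what a row does not reach only later rows make up. A row lasts 1/8 s, in which the tool goes at most 62.5 mm and 10.7 degrees, less where a joint would pass 70% of its speed; a pose out of reach is approached as far as the arm can. A call with a gripper value outside its range is refused whole. The fingers move at their own pace and stop on an object; "grip_force" is the grip in N (left out, the last holds). Time passes only in rows, so rows that repeat a pose let the fingers close. It gives the time, the measured TCP pose, the force and the opening at its end, in the units of the state.
- observe(): the state, without advancing time (a new reading comes with each control period).
- camera(name): name is "scene" or "top" or "wrist"; returns the picture (400x640x3 uint8, blue, green, red); there is no depth.
- camera_model(name): a dict with "fx", "fy", "cx", "cy" (pixels), "k1" (the pictures are not rectified: a ray, as slopes to the right and down, at radius r is drawn at 1 + k1 r^2 times it, then the intrinsics apply), "R" (3x3) and "t" (3): a world point X has camera coordinates R X + t. Camera axes: x right, y down, z forward; pixel columns grow to the right and rows downward; lengths in mm; the calibration is good to about 2 mm. A picture is of the moment at which its call begins: read the wrist's pose just before it. camera_model takes no time and is no camera call; for the wrist camera it gives the pose at the moment of the call.
- close_job(): hands the job in, once; it reports no verdict.
The state is a dict: "t": time; "joint_pos": joint angles; "joint_velocities": joint speeds; "joint_efforts": joint torques, N m; "position": TCP position; "tool_rot": TCP orientation; "contact_force": force on the tool from outside, world axes, zero at the start; "ft_torque": the same for the moment, N m; "opening": finger opening in mm.
Only numpy, scipy, OpenCV 4.12 (cv2) and the standard library are available. Lean on these libraries where they do the work, as an engineer would, in place of code of your own. Each camera call takes 0.05 s, during which the arm holds its last target.

TASK

The balls waiting in the sorter must go into the bin that its seesaw gate is NOT feeding now. With a fingertip, press the raised yellow pad down so that the gate rocks over its pivot to the other side, and only then push the red stop post aside so that all three balls roll down into that other bin. Do not grasp or touch the balls, leave the gate tipped that way, and do not disturb the things standing around.

Things in the scene. Friction and masses are not known exactly. Their poses are not given: they have to be found in the camera images.
- stand: the ball sorter, a plywood stand fixed to the table, 265 mm to each side of its middle. Origin on the table under the gate's pivot; x away from the robot along the feed chute, y along the gate to the left, z up (turned by up to 20 degrees). A bin lies under each gate end, blue at +y, orange at -y; the wooden feed chute slopes down towards the robot onto the gate's middle
- gate_arm (a joint): tilt of the aluminium seesaw gate (channel 220 x 36 mm) about its pivot, along the stand's x, 85 mm up; rad. +0.26: left (+y) end down, feeds the left, blue bin; -0.26: right end down, feeds the orange bin. Starts at one of these. A brass ball on a rod (28 mm, its top 179 mm above the table) over the pivot makes it snap: past level it falls over by itself. Under 1 N at a pad turns it
- pad_left (a point): centre of the top face of the left yellow press pad (36 x 36 mm, 6 mm thick) on the gate's side that faces the robot, 92 mm left of the pivot and 37 mm nearer the robot. About 144 mm above the table when up, 97 mm when down, 121 mm with the gate level
- pad_right (a point): the same for the right yellow press pad, 92 mm to the right of the pivot
- stop_slide (a joint): travel of the red stop across the feed chute, m; 0 = shut (the start), 0.045 = fully open, sliding left (the stand's +y). The balls are free past about 0.025; it stays where it is left and takes about 1.5 N to push
- stop_post (a point): point on the axis of the red upright post of the stop, where it is pushed; the post is 16 mm thick, 50 mm tall (28 mm below this point to 22 mm above), leans 0.15 rad towards the robot, and rises from a red slab 30 mm wide. Within 80 mm nothing else but the gate's brass ball (67 mm nearer the robot) stands as high as this point. The feed chute below it is 32 mm wide
- bin_left (a point): middle of the inner floor (16 mm above the table) of the left, blue bin, inside 102 x 152 mm, walls 45 mm high, outer end wall 117 mm above the table
- bin_right (a point): the same for the right, orange bin
- ball1_center (a point): centre of steel mixing ball 1 of 3, 20 mm across, 33 g; they wait in a row behind the stop, ball 1 against it
- ball1: the same steel ball 1 (origin turns with it; use its centre)
- ball2_center (a point): centre of steel mixing ball 2 of 3, 20 mm across, 33 g; they wait in a row behind the stop, ball 1 against it
- ball2: the same steel ball 2 (origin turns with it; use its centre)
- ball3_center (a point): centre of steel mixing ball 3 of 3, 20 mm across, 33 g; they wait in a row behind the stop, ball 1 against it
- ball3: the same steel ball 3 (origin turns with it; use its centre)
- tape: bystander: roll of blue masking tape lying flat, 90 mm across, 25 mm high; origin at its underside
- brush: bystander: paint brush lying on the table; origin at its underside
- dropper: bystander: amber dropper bottle, 34 mm across, 85 mm tall; origin at its underside
- jar: bystander: red paint jar, 64 mm across, 75 mm tall; origin at its underside
- can: bystander: green paint can, 66 mm across, 90 mm tall; origin at its underside
- mug: bystander: white mug, 80 mm across, 90 mm tall; origin at its underside
- knife: bystander: palette knife lying on the table; origin at its underside

How it is judged:
By the outcome, as a careful person would: the job done as asked, in the order asked, and still so for the second after the job is handed in, with the robot touching nothing.
It also fails if it takes over 42 s, if anything falls off the work surface, if the arm or the gripper's body presses on something with over 40 N, if the wrist force passes 120 N, or if a joint passes its speed limit or range.

## Working session

There is one attempt and no reset: what is moved stays moved. The work goes in short steps, Python scripts to look and compute and a tool call to move; the robot and the scene stay as the last step left them, time stands still between calls to the robot, and variables do not carry over. Pictures are saved under pics/ and viewed, and the job is handed in when it is done.

Besides the shell and the picture viewer there is one more tool, called after ">>>" as a command line: name --argument value ..., lists and objects as JSON in quotes. drive_tool: Moves the arm, as the interface text tells. Its arguments: {"type":"object","properties":{"moves":{"type":"array","items":{"type":"object","properties":{"grip":{"type":"number"},"x":{"type":"number"},"y":{"type":"number"},"z":{"type":"number"},"rx":{"type":"number"},"ry":{"type":"number"},"rz":{"type":"number"}}}},"grip_force":{"type":"number"}},"required":["moves"]}

```bash
mkdir -p pics; ls
python3 - <<'E'
from workcell import *
import cv2
print(observe())
for n in ("scene","top","wrist"):
    m=camera_model(n); print(n,m)
    cv2.imwrite(f"pics/{n}0.png",camera(n))
E
```

```text
pics
{'t': 0.0, 'joint_pos': array([-1.31869006,  0.60014391, -0.00253529,  1.60012677,  0.00180787,
        0.94287483, -0.07976656]), 'joint_velocities': array([ 4.93224664e-04,  1.73874906e-03, -1.93946223e-04, -2.75561799e-05,
        3.04296592e-04,  1.03868951e-03, -5.03533158e-04]), 'joint_efforts': array([-8.61447861e-04, -7.65064573e+01,  1.49750166e+00, -2.52356619e+01,
       -5.23133925e-02,  1.69964827e-02,  1.58630874e-04]), 'position': array([233.98018168, 685.69616964, 217.74761155]), 'tool_rot': array([ 2.55414277e+00,  1.82743876e+00, -1.83116048e-03]), 'contact_force': array([-0.28323464, -0.08763959, -0.04751664]), 'ft_torque': array([ 0.00348996, -0.01254071,  0.01405021]), 'opening': 92.79299717478945}
scene {'fx': 392.0177528383752, 'fy': 392.0177528383752, 'cx': 324.7890249986072, 'cy': 193.67015638253133, 'k1': -0.03467071952900012, 'R': array([[-0.70989165,  0.70430178,  0.00358279],
       [ 0.38075312,  0.38804465, -0.83931425],
       [-0.59252081, -0.59445802, -0.54363476]]), 't': array([ 443.55051636,  -85.70983068, 1450.9963723 ])}
top {'fx': 468.3810430312577, 'fy': 468.3810430312577, 'cx': 319.26218436901917, 'cy': 199.6193727629652, 'k1': -0.006916509417929272, 'R': array([[ 3.82420449e-04, -9.99971600e-01,  7.52679768e-03],
       [-9.83160741e-01, -1.75143597e-03, -1.82734480e-01],
       [ 1.82742473e-01, -7.33017058e-03, -9.83133489e-01]]), 't': array([ -38.80185466,  592.03568876, 1050.26272333])}
wrist {'fx': 288.1891933197858, 'fy': 288.1891933197858, 'cx': 317.4151319509447, 'cy': 200.13481805751226, 'k1': -0.029964510592826024, 'R': array([[ 0.32257446,  0.94654175, -0.00210559],
       [ 0.91030878, -0.30961539,  0.2747294 ],
       [ 0.25939093, -0.09053743, -0.96151928]]), 't': array([-723.76863225,  -34.50060794,  391.56669019])}
```

View pics/scene0.png

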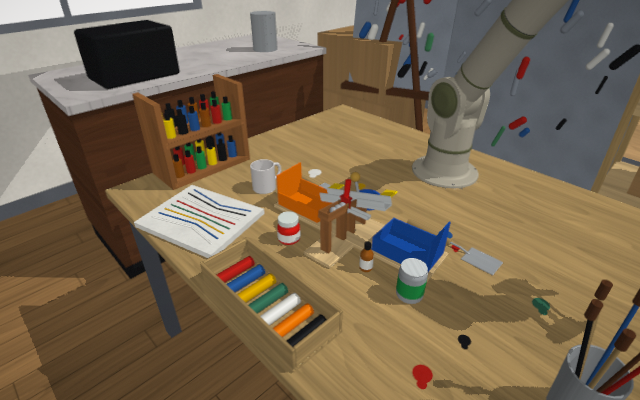

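View pics/top0.png

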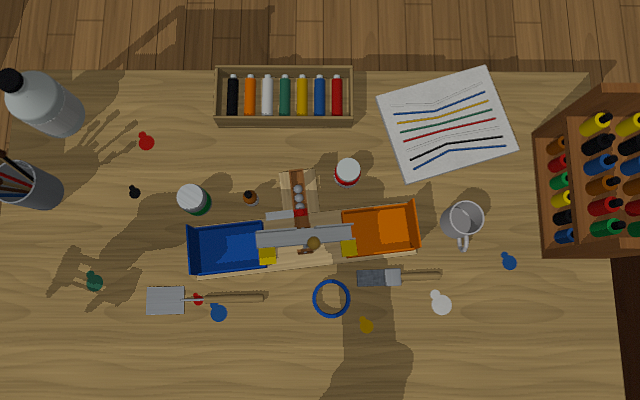

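View pics/wrist0.png

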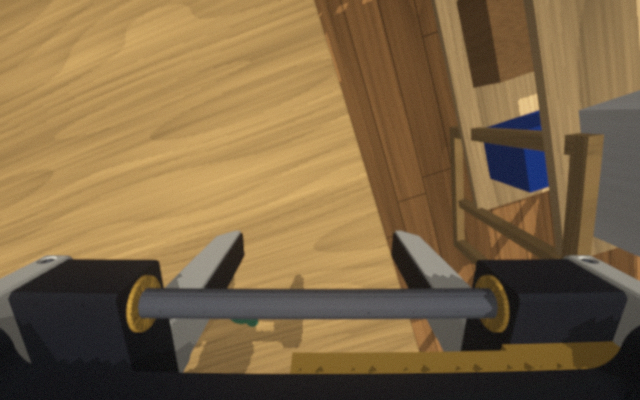

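Run:
```python
import cv2
i=cv2.imread("pics/top0.png")
cv2.imwrite("pics/top0c.png",cv2.resize(i[150:290,175:435],None,fx=3,fy=3,interpolation=cv2.INTER_CUBIC))
i=cv2.imread("pics/scene0.png")
cv2.imwrite("pics/scene0c.png",cv2.resize(i[150:290,260:460],None,fx=4,fy=4,interpolation=cv2.INTER_CUBIC))
```

```text
(no output)
```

View pics/top0c.png

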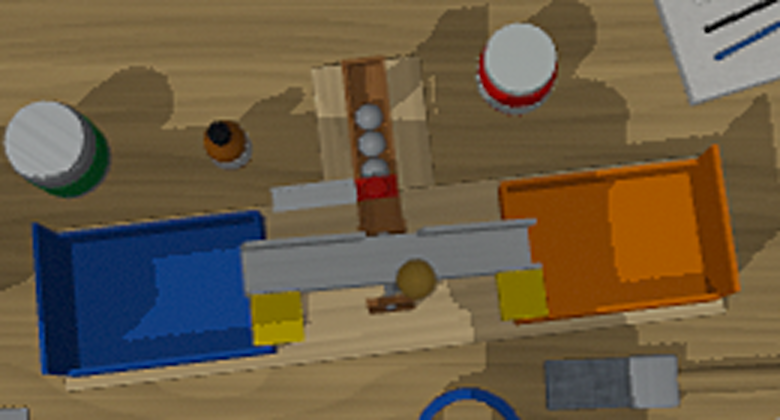

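View pics/scene0c.png

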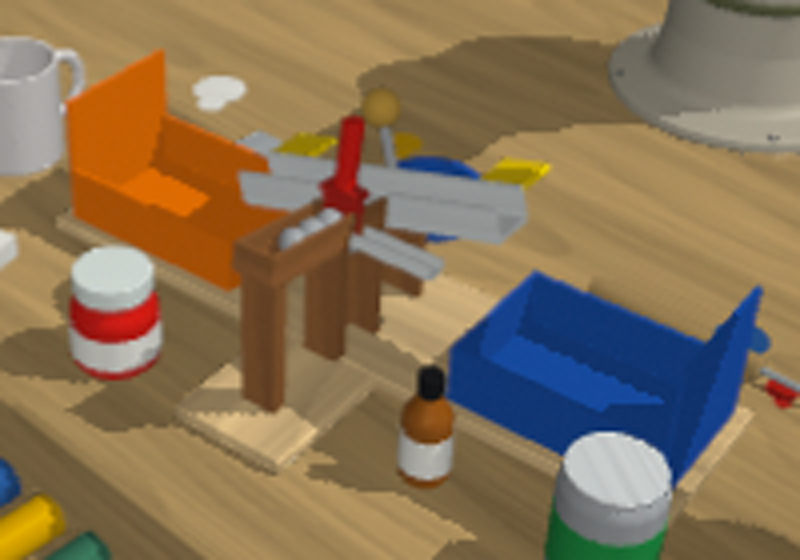

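```bash
cat > h.py <<'E'
import numpy as np,cv2
from workcell import *
def ray(m,u,v):
    K=np.array([[m['fx'],0,m['cx']],[0,m['fy'],m['cy']],[0,0,1.]])
    p=np.array([[(u-m['cx'])/m['fx'],(v-m['cy'])/m['fy']]])
    q=cv2.undistortPoints(np.array([[[u,v]]],float),K,np.array([m['k1'],0,0,0.]))[0,0]
    d=m['R'].T@np.array([q[0],q[1],1]); c=-m['R'].T@m['t']
    return c,d/np.linalg.norm(d)
def plane(m,u,v,z):
    c,d=ray(m,u,v); return c+d*(z-c[2])/d[2]
def tri(m1,p1,m2,p2):
    c1,d1=ray(m1,*p1);c2,d2=ray(m2,*p2)
    A=np.stack([d1,-d2],1); s=np.linalg.lstsq(A,c2-c1,rcond=None)[0]
    a=c1+s[0]*d1;b=c2+s[1]*d2
    return (a+b)/2,np.linalg.norm(a-b)
def proj(m,X):
    K=np.array([[m['fx'],0,m['cx']],[0,m['fy'],m['cy']],[0,0,1.]])
    return cv2.projectPoints(np.array([X],float),cv2.Rodrigues(m['R'])[0],m['t'],K,np.array([m['k1'],0,0,0.]))[0][0,0]
def blobs(img,lo,hi,box,amin=8):
    h=cv2.cvtColor(img,cv2.COLOR_BGR2HSV);k=cv2.inRange(h,lo,hi)
    z=np.zeros_like(k);x0,y0,x1,y1=box;z[y0:y1,x0:x1]=k[y0:y1,x0:x1]
    n,l,s,c=cv2.connectedComponentsWithStats(z)
    return [(s[i].tolist(),c[i].round(1).tolist()) for i in range(1,n) if s[i][4]>=amin]
E
python3 - <<'E'
from h import *
T=cv2.imread("pics/top0.png");S=cv2.imread("pics/scene0.png")
for nm,I,b in(("top",T,(175,150,435,290)),("scene",S,(260,150,460,290))):
    print(nm)
    print(" yel",blobs(I,(25,170,90),(34,255,255),b))
    print(" brass",blobs(I,(14,120,50),(24,255,220),b,20) if 0 else I[241,314] if nm=='top' else I[176,355])
    print(" red",blobs(I,(0,200,80),(5,255,255),b),blobs(I,(175,200,80),(180,255,255),b))
mt=camera_model("top");ms=camera_model("scene")
for n,a,c in(("padL",(267.3,256),(389,193)),("padR",(349.5,248),(336.5,186)),("brass",(313.7,242.8),(355,176.5))):
    print(n,tri(mt,a,ms,c))
E
```

```text
top
 yel [([340, 240, 17, 17, 235], [348.4, 247.7]), ([259, 247, 17, 18, 272], [266.9, 255.7])]
 brass [ 31  80 101]
 red [([335, 168, 25, 18, 75], [344.9, 179.8]), ([294, 208, 14, 9, 92], [300.2, 212.2])] []
scene
 yel [([330, 183, 14, 6, 48], [336.7, 185.8]), ([381, 190, 16, 7, 65], [389.1, 192.7])]
 brass [ 49 119 152]
 red [([341, 179, 11, 27, 144], [346.6, 192.4]), ([278, 224, 22, 11, 137], [288.4, 230.2]), ([452, 246, 7, 6, 23], [454.8, 248.2])] []
padL (array([453.81685925,  73.36149689, 139.87741948]), np.float64(1.2405769395972788))
padR (array([ 474.18274125, -104.32486781,   92.57894008]), np.float64(3.064842433047241))
brass (array([480.59157934, -26.00323996, 160.95453018]), np.float64(0.5976666389650491))
```

```bash
python3 - <<'E'
from h import *
mt=camera_model("top");ms=camera_model("scene")
T=cv2.imread("pics/top0.png");S=cv2.imread("pics/scene0.png")
h=cv2.cvtColor(S,cv2.COLOR_BGR2HSV)
k=cv2.inRange(h,(0,180,60),(6,255,255))|cv2.inRange(h,(174,180,60),(180,255,255))
for r in range(176,210):
    c=np.where(k[r,335:360])[0]+335
    if len(c): print(r,c.min(),c.max(),end=' | ')
print()
h=cv2.cvtColor(T,cv2.COLOR_BGR2HSV)
k=cv2.inRange(h,(0,180,60),(6,255,255))|cv2.inRange(h,(174,180,60),(180,255,255))
for r in range(205,220):
    c=np.where(k[r,285:320])[0]+285
    if len(c): print(r,c.min(),c.max(),end=' | ')
print()
for p,q in (((300.2,212.2),(348,180)),((300.2,212.2),(347.5,185)),((300.2,212.2),(346.5,192)),((300.2,212.2),(346,197))): print(tri(mt,p,ms,q))
c,d=ray(mt,300.2,212.2); print(c,d/d[2])
P=np.array([464,-15.5]);yw=np.arctan2(20.4,177.7);x=np.array([np.cos(yw),np.sin(yw)]);y=np.array([-x[1],x[0]])
piv=P+37*x+9.2*y; print(yw,piv,piv+47*x)
for l,pt in(("red paint",(296,180)),("bin corner bl",(0,0))): pass
E
python3 - <<'E'
import cv2
i=cv2.imread("pics/top0.png")[190:275,240:370]
cv2.imwrite("pics/top0d.png",cv2.resize(i,None,fx=6,fy=6,interpolation=cv2.INTER_NEAREST))
E
```

```text
179 347 349 | 180 346 350 | 181 346 350 | 182 345 350 | 183 345 350 | 184 345 350 | 185 345 350 | 186 345 349 | 187 345 349 | 188 345 349 | 189 344 349 | 190 345 349 | 191 345 349 | 192 345 348 | 193 344 348 | 194 344 348 | 195 342 348 | 196 341 348 | 197 341 349 | 198 341 351 | 199 341 350 | 200 341 349 | 201 341 350 | 202 345 350 | 203 346 350 | 204 349 349 | 205 349 349 | 206 349 349 | 207 349 349 | 
208 305 306 | 209 295 306 | 210 293 306 | 211 294 306 | 212 294 306 | 213 294 307 | 214 294 307 | 215 294 306 | 216 294 298 | 
(array([541.29788246,   1.80588105, 186.91878513]), np.float64(0.7596573837816623))
(array([543.43057426,   2.41890022, 172.73657365]), np.float64(0.4119793177052167))
(array([546.721979  ,   2.985779  , 152.51963126]), np.float64(0.7075946437123599))
(array([548.91729057,   3.61529717, 137.92775976]), np.float64(0.35302191307889397))
[ 390.153478    -30.06523518 1141.0258428 ] [-0.15816184 -0.03371315  1.        ]
0.1142998549361406 [499.70930008  -2.14013893] [546.40261945   3.22026465]
```

View pics/top0d.png

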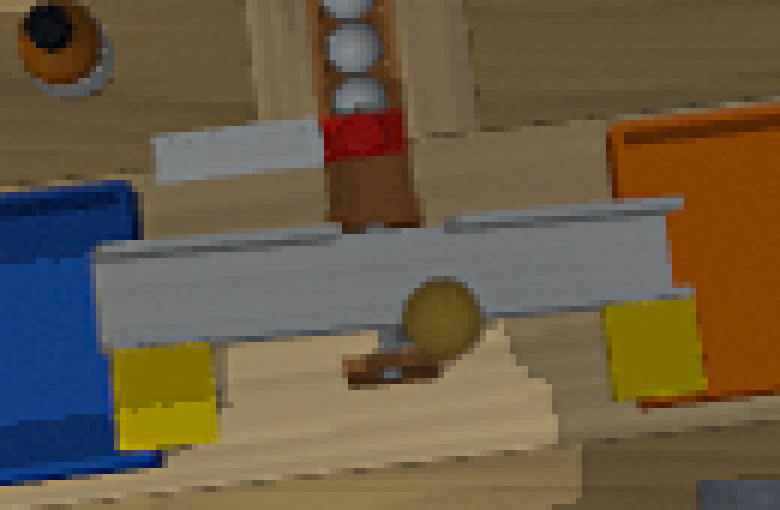

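>>> drive_tool --moves '[{"grip": 255, "x": 18, "y": -50, "z": 2, "rz": -5}, {"grip": 255, "x": 36, "y": -100, "z": 2, "rz": -10}, {"grip": 255, "x": 54, "y": -150, "z": 2, "rz": -16}, {"grip": 255, "x": 72, "y": -200, "z": 2, "rz": -22}, {"grip": 255, "x": 90, "y": -250, "z": 2, "rz": -27}, {"grip": 255, "x": 108, "y": -300, "z": 2, "rz": -32}, {"grip": 255, "x": 126, "y": -350, "z": 2, "rz": -38}, {"grip": 255, "x": 144, "y": -400, "z": 2, "rz": -43}, {"grip": 255, "x": 162, "y": -450, "z": 2, "rz": -48}, {"grip": 255, "x": 180, "y": -500, "z": 2, "rz": -54}, {"grip": 255, "x": 198, "y": -555, "z": 2, "rz": -60}, {"grip": 255, "x": 210, "y": -590, "z": 2, "rz": -65}, {"grip": 255, "x": 215, "y": -607, "z": 2, "rz": -65}, {"grip": 255, "x": 215, "y": -607, "z": 2, "rz": -65}, {"grip": 255, "x": 215, "y": -607, "z": 2, "rz": -65}]'

```text
validation failed for argument at $.mo...
```

>>> drive_tool --moves '[{"grip": 255, "x": 18, "y": -50, "z": 2, "rx": 0, "ry": 0, "rz": -5}, {"grip": 255, "x": 36, "y": -100, "z": 2, "rx": 0, "ry": 0, "rz": -10}, {"grip": 255, "x": 54, "y": -150, "z": 2, "rx": 0, "ry": 0, "rz": -16}, {"grip": 255, "x": 72, "y": -200, "z": 2, "rx": 0, "ry": 0, "rz": -22}]'

```text
t: 0.65
position: [306.5, 484.4, 220.5]
tool_rot: [2.859, 1.302, -0.0]
contact_force: [-0.2, 0.2, -0.1]
opening: 57.7
```

>>> drive_tool --moves '[{"grip": 255, "x": 18, "y": -50, "z": 0, "rx": 0, "ry": 0, "rz": -5}, {"grip": 255, "x": 36, "y": -100, "z": 0, "rx": 0, "ry": 0, "rz": -11}, {"grip": 255, "x": 54, "y": -150, "z": 0, "rx": 0, "ry": 0, "rz": -16}, {"grip": 255, "x": 72, "y": -200, "z": 0, "rx": 0, "ry": 0, "rz": -22}, {"grip": 255, "x": 90, "y": -250, "z": 0, "rx": 0, "ry": 0, "rz": -27}, {"grip": 255, "x": 108, "y": -300, "z": 0, "rx": 0, "ry": 0, "rz": -33}, {"grip": 255, "x": 126, "y": -350, "z": 0, "rx": 0, "ry": 0, "rz": -38}, {"grip": 255, "x": 138, "y": -390, "z": 0, "rx": 0, "ry": 0, "rz": -43}, {"grip": 255, "x": 142, "y": -406, "z": 0, "rx": 0, "ry": 0, "rz": -43}, {"grip": 255, "x": 142, "y": -406, "z": 0, "rx": 0, "ry": 0, "rz": -43}, {"grip": 255, "x": 142, "y": -406, "z": 0, "rx": 0, "ry": 0, "rz": -43}]'

```text
t: 2.02
position: [447.9, 81.0, 220.5]
tool_rot: [-3.137, -0.17, 0.0]
contact_force: [-0.3, 1.4, -0.2]
opening: 0.6
```

Run:
```python
from h import *
from scipy.spatial.transform import Rotation as R
o=observe();print(o['t'],o['position'],R.from_rotvec(o['tool_rot']).as_matrix().round(3),o['opening'],o['contact_force'])
m=camera_model("wrist");I=camera("wrist");cv2.imwrite("pics/w1.png",I)
print(blobs(I,(25,150,80),(34,255,255),(0,0,640,400),60))
print("tcp px",proj(m,o['position']),"padL px",proj(m,[453.8,73.4,142]),"post",proj(m,[544.7,2.6,166]))
cv2.imwrite("pics/t1.png",camera("top"))
```

```text
2.025 [447.88838039  80.98906018 220.54874744] [[ 0.994  0.108 -0.   ]
 [ 0.108 -0.994  0.   ]
 [-0.    -0.    -1.   ]] 0.5810418055614835 [-0.26781199  1.42021163 -0.2487845 ]
[([306, 199, 40, 34, 1197], [325.6, 214.4]), ([314, 331, 8, 18, 96], [317.2, 338.4])]
tcp px [315.53434319 242.39310296] padL px [321.62436478 214.49215257] post [413.43237456 307.40082167]
```

View pics/w1.png

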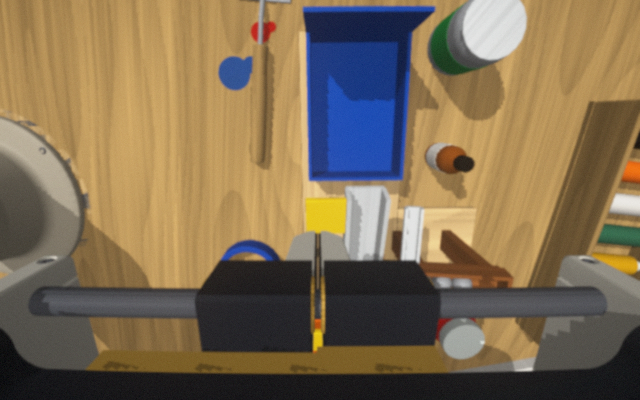

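>>> drive_tool --moves '[{"grip": 255, "x": -3, "y": -2, "z": -25, "rx": 0, "ry": 0, "rz": 0}, {"grip": 255, "x": -3, "y": -2, "z": -50, "rx": 0, "ry": 0, "rz": 0}, {"grip": 255, "x": -3, "y": -2, "z": -65, "rx": 0, "ry": 0, "rz": 0}, {"grip": 255, "x": -3, "y": -2, "z": -75, "rx": 0, "ry": 0, "rz": 0}, {"grip": 255, "x": -3, "y": -2, "z": -80, "rx": 0, "ry": 0, "rz": 0}, {"grip": 255, "x": -3, "y": -2, "z": -85, "rx": 0, "ry": 0, "rz": 0}, {"grip": 255, "x": -3, "y": -2, "z": -90, "rx": 0, "ry": 0, "rz": 0}, {"grip": 255, "x": -3, "y": -2, "z": -95, "rx": 0, "ry": 0, "rz": 0}, {"grip": 255, "x": -3, "y": -2, "z": -100, "rx": 0, "ry": 0, "rz": 0}, {"grip": 255, "x": -3, "y": -2, "z": -105, "rx": 0, "ry": 0, "rz": 0}, {"grip": 255, "x": -3, "y": -2, "z": -110, "rx": 0, "ry": 0, "rz": 0}, {"grip": 255, "x": -3, "y": -2, "z": -113, "rx": 0, "ry": 0, "rz": 0}, {"grip": 255, "x": -3, "y": -2, "z": -113, "rx": 0, "ry": 0, "rz": 0}]'

```text
t: 3.75
position: [445.0, 78.1, 107.4]
tool_rot: [3.137, 0.169, -0.001]
contact_force: [0.3, 0.3, 0.6]
opening: 0.4
```

Run:
```python
from h import *
o=observe();print(o['t'],o['position'],o['contact_force'])
cv2.imwrite("pics/s2.png",cv2.resize(camera("scene")[150:290,260:460],None,fx=4,fy=4,interpolation=cv2.INTER_CUBIC))
```

```text
3.75 [445.00313974  78.0777886  107.38566255] [0.3010816  0.2897864  0.59049741]
```

View pics/s2.png

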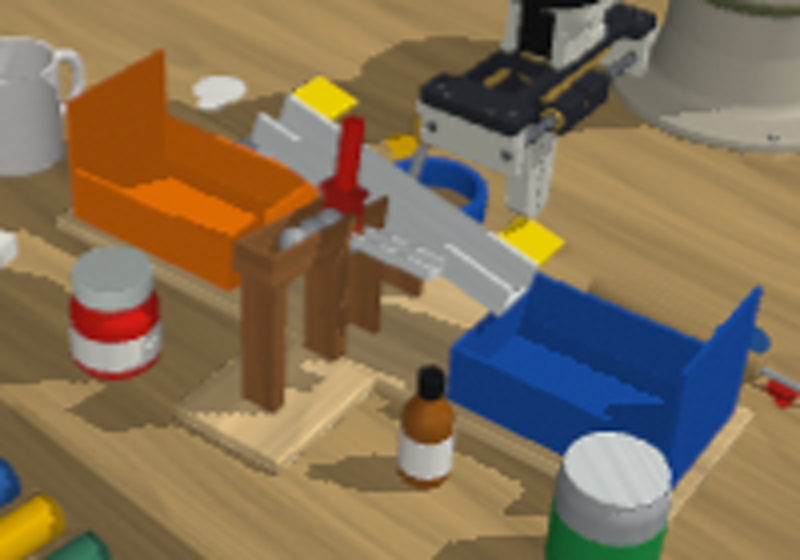

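>>> drive_tool --moves '[{"grip": 255, "x": 0, "y": 0, "z": 40, "rx": 0, "ry": 0, "rz": 0}, {"grip": 255, "x": 0, "y": 0, "z": 80, "rx": 0, "ry": 0, "rz": 0}, {"grip": 255, "x": 0, "y": 0, "z": 118, "rx": 0, "ry": 0, "rz": 0}, {"grip": 255, "x": 20, "y": -25, "z": 118, "rx": 0, "ry": 0, "rz": 0}, {"grip": 255, "x": 45, "y": -55, "z": 118, "rx": 0, "ry": 0, "rz": 0}, {"grip": 255, "x": 70, "y": -85, "z": 118, "rx": 0, "ry": 0, "rz": 0}, {"grip": 255, "x": 95, "y": -110, "z": 118, "rx": 0, "ry": 0, "rz": 0}, {"grip": 255, "x": 104, "y": -112, "z": 118, "rx": 0, "ry": 0, "rz": 0}, {"grip": 255, "x": 104, "y": -112, "z": 118, "rx": 0, "ry": 0, "rz": 0}, {"grip": 255, "x": 104, "y": -112, "z": 118, "rx": 0, "ry": 0, "rz": 0}]'

```text
t: 5.05
position: [548.2, -32.8, 225.5]
tool_rot: [-3.136, -0.171, 0.001]
contact_force: [-0.4, 0.0, 0.5]
opening: 0.4
```

Run:
```python
from h import *
o=observe();print(o['t'],o['position'],o['contact_force'])
cv2.imwrite("pics/s3.png",cv2.resize(camera("scene")[150:290,260:460],None,fx=4,fy=4,interpolation=cv2.INTER_CUBIC))
m=camera_model("wrist");cv2.imwrite("pics/w3.png",camera("wrist"));print(proj(m,[541.3,1.8,187]),proj(m,[544.7,2.6,166]))
```

```text
5.05 [548.22278282 -32.77273344 225.49451515] [-0.38442635  0.03360416  0.53872409]
[311.35247433 175.42890345] [316.23737132 169.83755667]
```

View pics/s3.png

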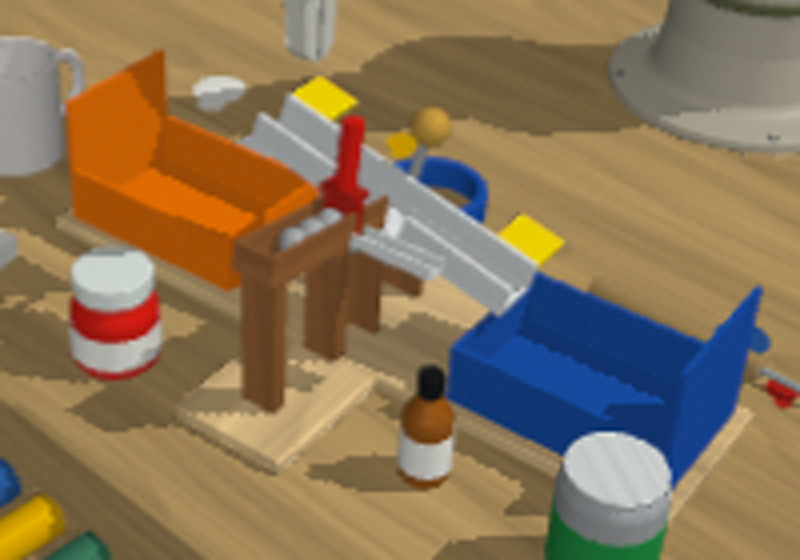

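View pics/w3.png

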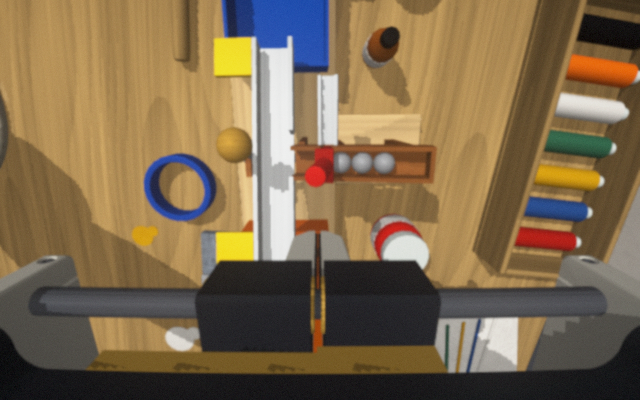

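>>> drive_tool --moves '[{"grip": 255, "x": 0, "y": 0, "z": -30, "rx": 0, "ry": 0, "rz": 0}, {"grip": 255, "x": 0, "y": 0, "z": -50, "rx": 0, "ry": 0, "rz": 0}, {"grip": 255, "x": 0, "y": 0, "z": -57, "rx": 0, "ry": 0, "rz": 0}, {"grip": 255, "x": 0, "y": 0, "z": -57, "rx": 0, "ry": 0, "rz": 0}, {"grip": 255, "x": -1, "y": 10, "z": -57, "rx": 0, "ry": 0, "rz": 0}, {"grip": 255, "x": -2, "y": 16, "z": -57, "rx": 0, "ry": 0, "rz": 0}, {"grip": 255, "x": -2.5, "y": 22, "z": -57, "rx": 0, "ry": 0, "rz": 0}, {"grip": 255, "x": -3, "y": 27, "z": -57, "rx": 0, "ry": 0, "rz": 0}, {"grip": 255, "x": -3.5, "y": 32, "z": -57, "rx": 0, "ry": 0, "rz": 0}]'

```text
t: 6.28
position: [545.6, -1.7, 168.8]
tool_rot: [3.137, 0.169, 0.0]
contact_force: [-0.1, -1.0, 1.3]
opening: 0.8
```

Run:
```python
from h import *
o=observe();print(o['t'],o['position'],o['contact_force'])
cv2.imwrite("pics/s4.png",cv2.resize(camera("scene")[150:290,260:460],None,fx=4,fy=4,interpolation=cv2.INTER_CUBIC))
```

```text
6.275 [545.64512578  -1.68343274 168.75075941] [-0.09775312 -0.95099185  1.25188266]
```

View pics/s4.png

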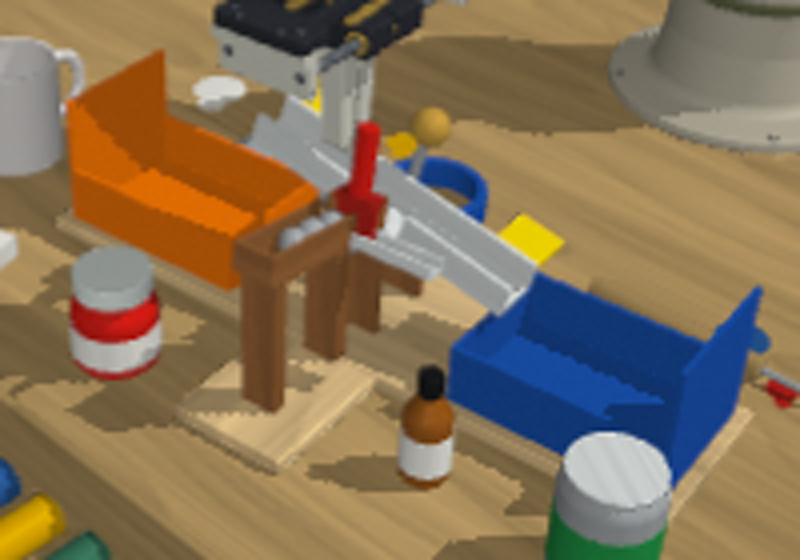

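>>> drive_tool --moves '[{"grip": 255, "x": -0.5, "y": 6, "z": 0, "rx": 0, "ry": 0, "rz": 0}, {"grip": 255, "x": -1.5, "y": 12, "z": 0, "rx": 0, "ry": 0, "rz": 0}, {"grip": 255, "x": -2, "y": 18, "z": 0, "rx": 0, "ry": 0, "rz": 0}, {"grip": 255, "x": -2.5, "y": 24, "z": 0, "rx": 0, "ry": 0, "rz": 0}, {"grip": 255, "x": -3, "y": 28, "z": 0, "rx": 0, "ry": 0, "rz": 0}, {"grip": 255, "x": -3.5, "y": 31, "z": 0, "rx": 0, "ry": 0, "rz": 0}, {"grip": 255, "x": -3.5, "y": 31, "z": 0, "rx": 0, "ry": 0, "rz": 0}]'

```text
t: 7.2
position: [542.1, 29.6, 168.6]
tool_rot: [-3.137, -0.169, -0.0]
contact_force: [0.3, -0.4, -0.7]
opening: 0.3
```

Run:
```python
from h import *
o=observe();print(o['t'],o['position'],o['contact_force'])
cv2.imwrite("pics/s5.png",cv2.resize(camera("scene")[150:290,260:460],None,fx=4,fy=4,interpolation=cv2.INTER_CUBIC))
```

```text
7.2 [542.14711452  29.57143693 168.61385566] [ 0.28942634 -0.41223867 -0.74398216]
```

View pics/s5.png

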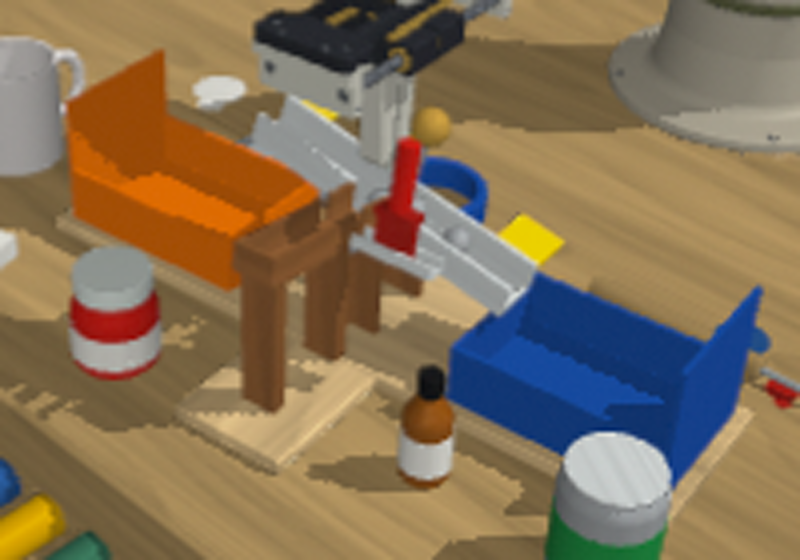

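Stop open and balls rolling toward blue. Back off slightly and lift clear.

>>> drive_tool --moves '[{"grip": 255, "x": 0, "y": -4, "z": 0, "rx": 0, "ry": 0, "rz": 0}, {"grip": 255, "x": 0, "y": -5, "z": 5, "rx": 0, "ry": 0, "rz": 0}, {"grip": 255, "x": 0, "y": -5, "z": 35, "rx": 0, "ry": 0, "rz": 0}, {"grip": 255, "x": 0, "y": -5, "z": 80, "rx": 0, "ry": 0, "rz": 0}, {"grip": 255, "x": 0, "y": -5, "z": 120, "rx": 0, "ry": 0, "rz": 0}, {"grip": 255, "x": 0, "y": -5, "z": 130, "rx": 0, "ry": 0, "rz": 0}, {"grip": 255, "x": 0, "y": -5, "z": 130, "rx": 0, "ry": 0, "rz": 0}, {"grip": 255, "x": 0, "y": -5, "z": 130, "rx": 0, "ry": 0, "rz": 0}, {"grip": 255, "x": 0, "y": -5, "z": 130, "rx": 0, "ry": 0, "rz": 0}, {"grip": 255, "x": 0, "y": -5, "z": 130, "rx": 0, "ry": 0, "rz": 0}, {"grip": 255, "x": 0, "y": -5, "z": 130, "rx": 0, "ry": 0, "rz": 0}, {"grip": 255, "x": 0, "y": -5, "z": 130, "rx": 0, "ry": 0, "rz": 0}]'

```text
t: 8.75
position: [542.1, 24.1, 298.5]
tool_rot: [3.137, 0.169, -0.0]
contact_force: [0.2, -0.3, 1.3]
opening: 0.8
```

Run:
```python
from h import *
o=observe();print(o['t'],o['position'],o['contact_force'])
cv2.imwrite("pics/s6.png",cv2.resize(camera("scene")[150:290,260:460],None,fx=4,fy=4,interpolation=cv2.INTER_CUBIC))
cv2.imwrite("pics/w6.png",camera("wrist"))
cv2.imwrite("pics/t6.png",camera("top"))
```

```text
8.75 [542.09200488  24.13326266 298.49924103] [ 0.19856353 -0.3157563   1.25033798]
```

View pics/s6.png

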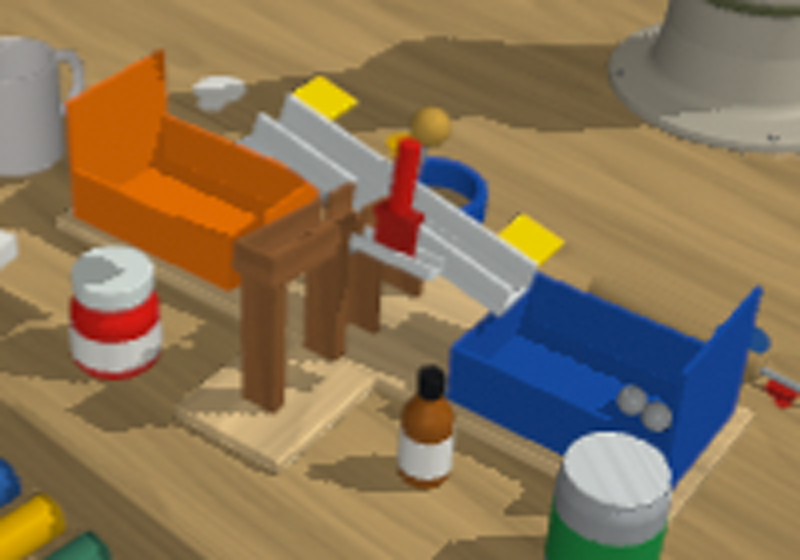

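View pics/w6.png

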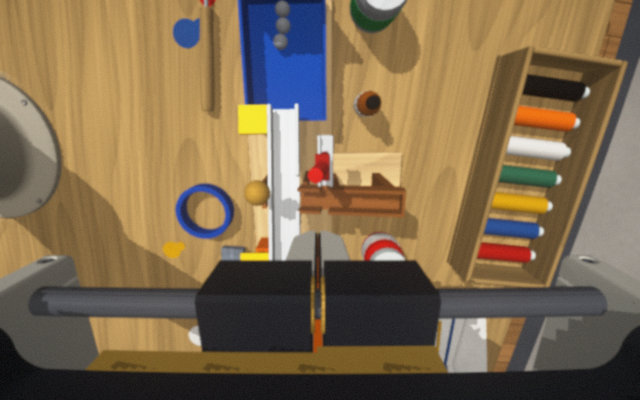

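View pics/t6.png

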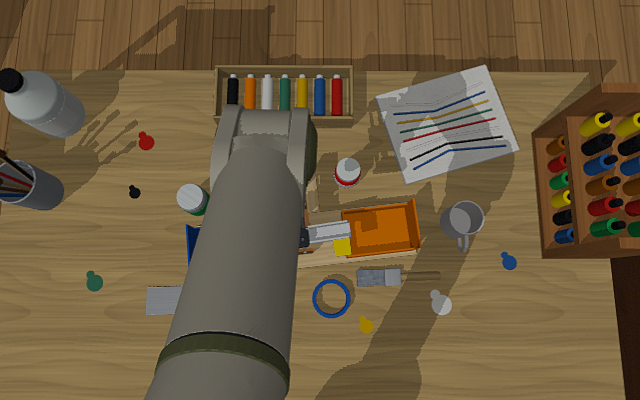

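>>> drive_tool --moves '[{"grip": 255, "x": 0, "y": 0, "z": 0, "rx": 0, "ry": 0, "rz": 0}, {"grip": 255, "x": 0, "y": 0, "z": 0, "rx": 0, "ry": 0, "rz": 0}, {"grip": 255, "x": 0, "y": 0, "z": 0, "rx": 0, "ry": 0, "rz": 0}, {"grip": 255, "x": 0, "y": 0, "z": 0, "rx": 0, "ry": 0, "rz": 0}, {"grip": 255, "x": 0, "y": 0, "z": 0, "rx": 0, "ry": 0, "rz": 0}, {"grip": 255, "x": 0, "y": 0, "z": 0, "rx": 0, "ry": 0, "rz": 0}, {"grip": 255, "x": 0, "y": 0, "z": 0, "rx": 0, "ry": 0, "rz": 0}, {"grip": 255, "x": 0, "y": 0, "z": 0, "rx": 0, "ry": 0, "rz": 0}]'

```text
t: 9.9
position: [542.1, 24.1, 298.6]
tool_rot: [3.137, 0.169, 0.0]
contact_force: [-1.2, 0.4, 0.1]
opening: 0.3
```

Run:
```python
from h import *
cv2.imwrite("pics/w7.png",camera("wrist"))
```

```text
(no output)
```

View pics/w7.png

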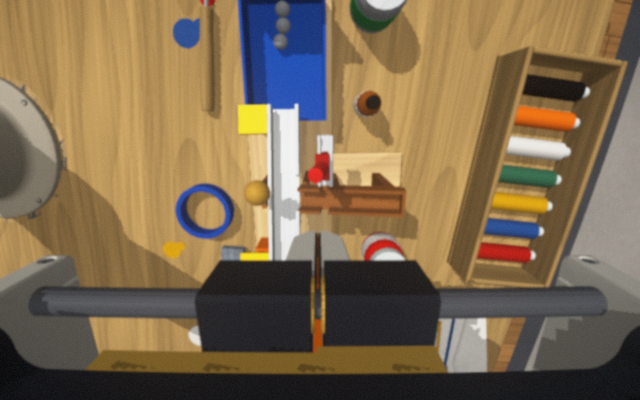

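The three balls are at rest in the blue bin at (281,42), (283,25) and (283,9). The gate is still left-down, and the arm is clear.

```bash
python3 -c "
from workcell import *
print(close_job())"
```

```text
the job is handed in; nothing more can be done
None
```

All three balls are in the left, blue bin, and the job was handed in at about 10 s of the 42 s allowed. The gate started right end down, feeding orange. I pressed the raised left pad with the shut fingertips until the gate snapped over. Only then did I push the red post about 42 mm to the left (estimated from the tool's travel) and lift clear.

- **Final checks:** The last two wrist pictures, more than 1 s apart, show the balls at rest in the blue bin, the gate still left end down and the stop open. The fingers were about 110 mm above the post. Contact forces read at the end of each move stayed under about 2 N.
- **Bystanders:** Those I could see in the last pictures looked undisturbed. The arm hid part of the last top view, and I did not measure their positions.
- **Disagreements:** The pad heights I measured came out about 4 mm below the stated 144 and 97 mm. The post top appeared about 5 pixels (roughly 2 mm) from where I had predicted it. Neither affected the result.
- **Refused call:** My first move call failed validation before anything moved. Sending all seven values in each row fixed it.

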